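# Lock the bowl and stir the indicator beads apart

## Task

Lock the pink bowl in its cradle by sliding the bolt fully home. Then take the stirring rod and, with its foot right down among the beads just off the bowl's floor, stir a couple of full circles round the middle of the bowl, and carry on until the two blue beads lie well apart, about 10 mm or more between them. Spill none, keep the fingers off the beads, stand the rod back upright in its stand, leave the bolt home and do not disturb the jar, the carton and the paper roll.

Things in the scene. Friction and masses are not known exactly. Their poses are not given: they have to be found in the camera images.
- cradle: grey fixture fixed to the table, holding the bowl. Origin at table level under the bowl's middle, z up. Plate 12 mm thick, x -122 to 95, y -130 to 90 mm. Barrel bolt parallel to y at x -92 mm, axis 27.5 mm up; track y -112 to -20 (strap over it at y -31 to -21, top 38 mm up), keeper y 20 to 42 (top 40 mm up). Three black blocks round the bowl's foot, tops 24 mm up.
- bolt (a joint): travel of the barrel bolt in m along the cradle's +y: 0 is fully drawn back, 0.050 is fully home, over the bowl's lug and into the keeper (end stop). Stiff: about 2 N to slide; it stays where it is left.
- bolt_knob (a point): centre of the top of the bolt's upright red knob, 80 mm above the table; the knob is a 16 mm diameter cylinder from 43 to 80 mm above the table (a thinner 10 mm stem below it), moving with the bolt. Its axes are the cradle's.
- bowl: deep pink bowl, loose in the cradle, 0.6 kg: outer radius 64 mm at the foot, 70 at the rim, 55 mm high (rim 67 mm above the table), wall 4 mm; flat floor 5 mm above its underside, inner radius 60 mm at the floor, 66 at the rim. A lug 8 mm thick, 30 mm wide sticks out to x = -112 mm, under the bolt's path. Origin: centre of its underside, z up.
- stand: square open-topped white box, the stirring rod's stand, fixed to the table: 52 x 52 mm outside, 45 mm high, walls 6 mm (40 x 40 mm inside), inner floor 6 mm above the table. Origin: centre of its underside on the table, z up.
- rod: stirring rod, upright in the stand at the start, 115 mm tall, 130 g: round steel foot 20 mm in diameter, 30 mm high; steel shaft 10 mm in diameter; from 60 to 115 mm above its underside a square green grip 20 x 20 mm, sides along the rod's x and y. Origin: centre of the foot's underside; z up the rod.
- blue1: blue bead: ball 20 mm in diameter, about 12 g; origin at its centre. At the start the two blue beads lie side by side, touching or nearly so, in the middle of the bowl's floor.
- blue2: blue bead: ball 20 mm in diameter, about 12 g; origin at its centre. At the start the two blue beads lie side by side, touching or nearly so, in the middle of the bowl's floor.
- white1: white bead: ball 20 mm in diameter, about 12 g; origin at its centre. At the start the six white beads lie in a ring about 32 mm from the bowl's middle, evenly but for a gap towards the bowl's +x.
- white2: white bead: ball 20 mm in diameter, about 12 g; origin at its centre. At the start the six white beads lie in a ring about 32 mm from the bowl's middle, evenly but for a gap towards the bowl's +x.
- white3: white bead: ball 20 mm in diameter, about 12 g; origin at its centre. At the start the six white beads lie in a ring about 32 mm from the bowl's middle, evenly but for a gap towards the bowl's +x.
- white4: white bead: ball 20 mm in diameter, about 12 g; origin at its centre. At the start the six white beads lie in a ring about 32 mm from the bowl's middle, evenly but for a gap towards the bowl's +x.
- white5: white bead: ball 20 mm in diameter, about 12 g; origin at its centre. At the start the six white beads lie in a ring about 32 mm from the bowl's middle, evenly but for a gap towards the bowl's +x.
- white6: white bead: ball 20 mm in diameter, about 12 g; origin at its centre. At the start the six white beads lie in a ring about 32 mm from the bowl's middle, evenly but for a gap towards the bowl's +x.
- vial: bystander: amber glass jar with a white cap, 44 mm in diameter, 85 mm high, standing loose; origin at the centre of its underside.
- carton: bystander: white folding carton, 45 x 60 mm and 80 mm high, standing loose; origin at the centre of its underside.
- roll: bystander: white paper roll standing on end, 90 mm in diameter, 80 mm high, loose; origin at the centre of its underside.
There are look-alikes about, which are no part of the job. Several things look just like the stand: the one meant starts nearest to the robot's base. What is meant by the rod is not red, and is the smaller of those in its own colour.

How it is judged (in metres and radians):
On the way, in this order (a step that is already met when the one before it is completed fails the run):
1. the bolt is slid home into its keeper (joint over 45 mm) (value of joint bolt above 0.045 m), for 0.2 s.
2. stirring: the rod's foot, its underside less than 20 mm above the bowl's underside, passes on the bowl's +x side (x over 10 mm, |y| under 10 mm in the bowl's frame) (z of rod in the frame of bowl below 0.02 m and x of rod in the frame of bowl between 0.01 and 0.05 m and y of rod in the frame of bowl between -0.01 and 0.01 m), for 0.02 s.
3. it passes, as low, on the +y or the -y side (|y| over 10 mm, |x| under 10 mm) (z of rod in the frame of bowl below 0.02 m and x of rod in the frame of bowl between -0.01 and 0.01 m and (y of rod in the frame of bowl between 0.01 and 0.05 m or y of rod in the frame of bowl between -0.05 and -0.01 m)), for 0.02 s.
4. it passes, as low, on the -x side (x under -10 mm, |y| under 10 mm) (z of rod in the frame of bowl below 0.02 m and x of rod in the frame of bowl between -0.05 and -0.01 m and y of rod in the frame of bowl between -0.01 and 0.01 m), for 0.02 s.
5. it passes, as low, on the +y or the -y side again (all of step 3), for 0.02 s.
6. it passes, as low, on the +x side again (all of step 2), for 0.02 s.
At the end, for the whole second after the job is handed in: Bolt home (over 45 mm); all eight beads in the bowl; the blue beads' centres over 28 mm apart (8 mm gap); bowl in its cradle (within 10 mm), level (0.1 rad); rod still, in its stand (within 22 mm of its middle, underside under 14 mm up), upright within 0.25 rad (value of joint bolt above 0.045 m and horizontal distance between each of blue1, blue2, white1, white2, white3, white4, white5, white6 and bowl below 0.062 m and z of blue1 in the frame of bowl between 0 and 0.055 m and z of blue2 in the frame of bowl between 0 and 0.055 m and z of white1 in the frame of bowl between 0 and 0.055 m and z of white2 in the frame of bowl between 0 and 0.055 m and z of white3 in the frame of bowl between 0 and 0.055 m and z of white4 in the frame of bowl between 0 and 0.055 m and z of white5 in the frame of bowl between 0 and 0.055 m and z of white6 in the frame of bowl between 0 and 0.055 m and distance between blue1 and blue2 above 0.028 m and horizontal distance between rod and stand below 0.022 m and z of rod in the frame of stand below 0.014 m and angle between rod's own z axis and vertical below 0.25 rad and linear speed of rod below 0.03 m/s and horizontal distance between bowl and cradle below 0.01 m and angle between bowl's own z axis and vertical below 0.1 rad); the robot touches nothing.
It fails at once if the amber jar is pushed more than 30 mm or knocked over (distance of vial from where it was at the start of the episode above 0.03 m or angle between vial's own z axis and vertical above 0.6 rad).
It fails at once if the white carton is pushed more than 30 mm or knocked over (distance of carton from where it was at the start of the episode above 0.03 m or angle between carton's own z axis and vertical above 0.6 rad).
It fails at once if the paper roll is pushed more than 30 mm or knocked over (distance of roll from where it was at the start of the episode above 0.03 m or angle between roll's own z axis and vertical above 0.6 rad).
It fails at once if a bead is thrown or carried out of the bowl (horizontal distance between any of blue1, blue2, white1, white2, white3, white4, white5, white6 and bowl above 0.072 m).
It fails at once if the fingers touch a bead (over 1 N) (contact force between the fingers and blue1 above 1 N or contact force between the fingers and blue2 above 1 N or contact force between the fingers and white1 above 1 N or contact force between the fingers and white2 above 1 N or contact force between the fingers and white3 above 1 N or contact force between the fingers and white4 above 1 N or contact force between the fingers and white5 above 1 N or contact force between the fingers and white6 above 1 N).
It also fails if it takes over 72 s, if anything falls off the work surface, if the arm or the gripper's body presses on something with over 40 N, if the wrist force passes 120 N, or if a joint passes its speed limit or range.

## Robot

A 6-joint arm with a two-finger parallel gripper is mounted at the origin on the work surface. World frame = base frame: x ahead of the robot, y to its left, z up, the work surface at z = 0. Lengths are in mm, angles in rad, forces in N, time in s.
With the tool pointing down it reaches from about 350 to 850 mm from the base axis. Payload 8.1 kg.
Tool frame: the origin (TCP) lies on the centre line of the jaws, within the pads' length; the fingertips stand 11 mm ahead of it and the grasp point (between the pads) lies 8 mm behind it; z points along the fingers, y is the line along which they close (so a half turn about z gives the same grasp; the last joint's range is limited). The gripper opens to 93 mm and grips with 3 to 60 N. Pads are 15 mm wide; open, the fingers measure 128 mm over their backs; the gripper's body (75 mm by 188 mm) begins 65 mm behind the grasp point.
Start: joints at [1.201, 0.13, 1.488, -0, 1.523, -0.085], TCP at [168.557, 575.842, 229.635] pointing down, gripper open.
Joint ranges: [-2.96, 2.96], [-0.89, 2.26], [0.02, 2.5], [-1.34, 4.48], [0, 2.73], [-2.66, 2.66]. Speed limits (rad/s): [2.39, 2.39, 2.79, 3.14, 3.14, 3.14].

## Interface

Orientations are given as a unit quaternion [w, x, y, z].
In Python, from workcell import manip gives the robot as it stands. The module is installed in compiled form; this text tells all that it offers.
- The arm moves only by the tool send_rows, never from a script. Its argument "plan" is a list of rows, each a list of 2 entries, a list of its own where there are three numbers: the shift along the tool's x, y, z in m, then the turn about the tool's z in degrees. A call has 1 to 12 rows; each row is the pose to reach, as a shift and turn from the pose commanded when the call began, along the tool's axes at that moment; what a row does not reach only later rows make up. A row lasts 1/8 s, in which the tool goes at most 62.5 mm and 10.7 degrees, less where a joint would pass 70% of its speed; a pose out of reach is approached as far as the arm can. A call with a gripper value outside its range is refused whole. "grip" is the finger opening in m, from 0 to 0.093, set as the call begins (left out, the last holds). The fingers move at their own pace and stop on an object; "force" is the grip in N (left out, the last holds). Time passes only in rows, so rows that repeat a pose let the fingers close. It gives the time, the measured TCP pose, the force, the opening and the grip force at its end, in the units of the state.
- manip.sense(): the state, without advancing time (a new reading comes with each control period).
- manip.grab_frame(name): name is "scene" or "top"; returns a dict with "img" (400x640x3 uint8, red, green, blue), "fx", "fy", "cx", "cy" (pixels), "D" ([k1, k2, p1, p2, k3] as OpenCV has them; the pictures are not rectified), "R" (3x3) and "t" (3): a world point X has camera coordinates R X + t. Camera axes: x right, y down, z forward; pixel columns grow to the right and rows downward; lengths in mm; the calibration is good to about 2 mm. A picture is of the moment at which its call begins. There is no depth.
- manip.hand_in(): hands the job in; it is judged then, once.
The state is a dict: "time": time; "joint_pos": joint angles; "qvel": joint speeds; "joint_efforts": joint torques, N m; "position": TCP position; "tool_rot": TCP orientation; "force": force on the tool from outside, world axes, zero at the start; "ft_torque": the same for the moment, N m; "width": finger opening in mm; "grip_force": force on a finger pad.
Only numpy, scipy, OpenCV 4.12 (cv2) and the standard library are available. Lean on these libraries where they do the work, as an engineer would, in place of code of your own. Each camera call takes 0.05 s, during which the arm holds its last target. There are 200 camera calls.

## Working session

There is one attempt and no reset: what is moved stays moved. The work goes in short steps, Python scripts to look and compute and a tool call to move; the robot and the scene stay as the last step left them, time stands still between calls to the robot, and variables do not carry over. Pictures are saved under pics/ and viewed, at most 10 in all, crops included, and the job is handed in when it is done.

Besides the shell and the picture viewer there is one more tool, called after "Call:" by a JSON object that holds its "method" and its "body". send_rows: Moves the arm, as the interface text tells. Its arguments: {"type":"object","properties":{"plan":{"type":"array"},"grip":{"type":"number"},"force":{"type":"number"}},"required":["plan"]}

```bash
mkdir -p pics
python3 - <<'E'
from workcell import manip
import cv2,pickle
s=manip.sense();print(s['position'],s['tool_rot'],s['force'],s['width'],s['time'])
for n in('scene','top'):
    f=manip.grab_frame(n);pickle.dump(f,open(n+'.pkl','wb'));cv2.imwrite(f'pics/{n}0.png',f['img'][:,:,::-1]);print(n,f['fx'],f['D'],f['R'],f['t'])
E
```

```text
[168.38597766 575.33975041 228.61445201] [-1.94579645e-04  1.41951903e-01  9.89873160e-01 -8.63911730e-04] [-0.72853062 -0.84282036  0.59579355] 93.0722184455702 0.0
scene 414.5810787171205 [-0.09331774  0.          0.          0.          0.        ] [[-0.05197125  0.99864572 -0.00238871]
 [ 0.79716877  0.04004507 -0.60242705]
 [-0.60151554 -0.03321309 -0.79817037]] [  17.29395103 -458.7117823  1457.9903418 ]
top 413.1112129605603 [-0.01521794  0.          0.          0.          0.        ] [[ 0.02095952 -0.99977541 -0.00313388]
 [-0.99557393 -0.020584   -0.09169976]
 [ 0.09161466  0.00504199 -0.99578177]] [ -11.71876013  632.24326344 1129.82505382]
```

View pics/scene0.png

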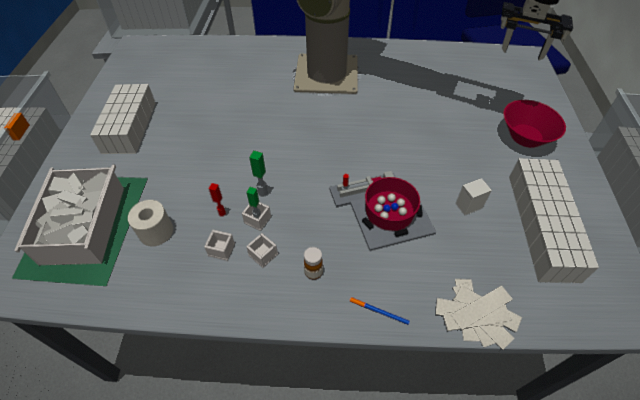

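View pics/top0.png

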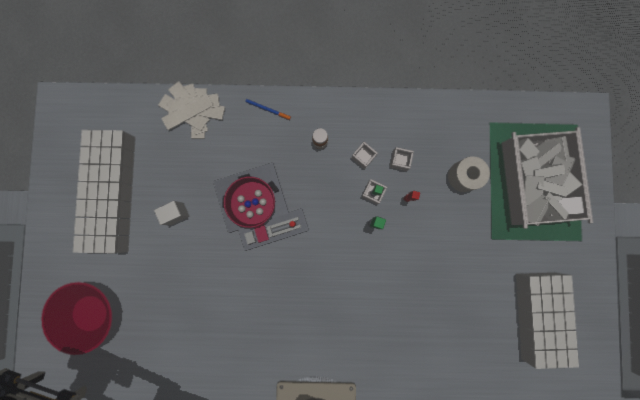

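The scene view shows the small green rod (252,200) in the nearest stand, a bigger green one behind it at (258,165), and a red one at (217,195). The bowl is at (392,205) with the knob at (346,180). In the top view the bowl is at (250,203), the knob at (292,225), the stand at (374,191), the jar at (320,138), the carton at (168,213) and the roll at (472,175).

```bash
cat > h.py <<'E'
import numpy as np,cv2,pickle
def ray(f,uv,z):
    K=np.array([[f['fx'],0,f['cx']],[0,f['fy'],f['cy']],[0,0,1]])
    p=cv2.undistortPoints(np.float64(uv).reshape(-1,1,2),K,np.array(f['D'])).reshape(-1,2)
    d=np.c_[p,np.ones(len(p))]@f['R']; c=-f['R'].T@f['t']
    return c+d*((z-c[2])/d[:,2])[:,None]
def proj(f,X):
    K=np.array([[f['fx'],0,f['cx']],[0,f['fy'],f['cy']],[0,0,1]])
    return cv2.projectPoints(np.float64(X).reshape(-1,1,3),cv2.Rodrigues(np.array(f['R']))[0],np.float64(f['t']),K,np.array(f['D']))[0].reshape(-1,2)
def crop(f,x0,y0,x1,y1,s,name):
    cv2.imwrite(name,cv2.resize(f['img'][y0:y1,x0:x1,::-1],None,fx=s,fy=s,interpolation=cv2.INTER_CUBIC))
E
python3 - <<'E'
from h import *
t=pickle.load(open('top.pkl','rb'));s=pickle.load(open('scene.pkl','rb'))
a=cv2.resize(t['img'][130:260,200:430,::-1],None,fx=3.4,fy=3.4,interpolation=cv2.INTER_CUBIC)[:,:780]
cv2.imwrite('pics/t1.png',a)
b=np.hstack([s['img'][140:270,195:295],s['img'][140:270,325:440]])[:,:,::-1]
cv2.imwrite('pics/s1.png',cv2.resize(b,None,fx=3.7,fy=3.7,interpolation=cv2.INTER_CUBIC))
hsv=cv2.cvtColor(t['img'],cv2.COLOR_RGB2HSV)
def blobs(m,name,z,f,box):
    x0,y0,x1,y1=box;mm=np.zeros_like(m);mm[y0:y1,x0:x1]=m[y0:y1,x0:x1]
    n,l,st,c=cv2.connectedComponentsWithStats(mm)
    for i in range(1,n):
        if st[i,4]>6: print(name,c[i].round(1),st[i],ray(f,c[i],z).round(1))
g=cv2.inRange(hsv,(45,80,40),(80,255,255))
blobs(g,'green',115,t,(340,160,420,250))
r=cv2.inRange(hsv,(0,120,80),(8,255,255))
blobs(r,'red',80,t,(200,160,440,260))
p=cv2.inRange(hsv,(160,100,40),(180,255,255))
blobs(p,'pink',67,t,(200,160,310,260))
b=cv2.inRange(hsv,(100,120,60),(130,255,255)); blobs(b,'blue',27,t,(200,160,310,260))
hs=cv2.cvtColor(s['img'],cv2.COLOR_RGB2HSV)
blobs(cv2.inRange(hs,(45,80,40),(80,255,255)),'greenS',88,s,(230,140,290,230))
blobs(cv2.inRange(hs,(0,120,80),(8,255,255)),'redS',62,s,(200,140,380,230))
E
```

```text
green [378.  189.4] [374 185   9   9  62] [[ 636.  -150.2  115. ]]
green [378.7 222.5] [372 217  14  12 118] [[ 550.  -152.9  115. ]]
red [415.3 194.6] [412 191   8   8  49] [[ 627.6 -255.3   80. ]]
red [292.  223.6] [290 221   5   6  23] [[543.1  73.3  80. ]]
pink [249.6 204.6] [ 224  176   51   66 1820] [[592.3 190.3  67. ]]
blue [254.7 201.4] [252 199   6   6  29] [[603.9 183.2  27. ]]
blue [247.5 203.5] [245 201   6   6  32] [[597.6 203.3  27. ]]
greenS [257.  163.8] [249 151  16  28 321] [[ 524.1 -157.6   88. ]]
greenS [252.4 196.5] [246 187  13  21 185] [[ 631.9 -153.2   88. ]]
redS [345.1 179. ] [343 174   6  12  51] [[542.5  73.2  62. ]]
redS [213.4 191.2] [209 183  10  20 111] [[ 600.  -262.9   62. ]]
redS [219.2 210.8] [217 206   5  10  28] [[ 660.6 -235.3   62. ]]
```

View pics/t1.png

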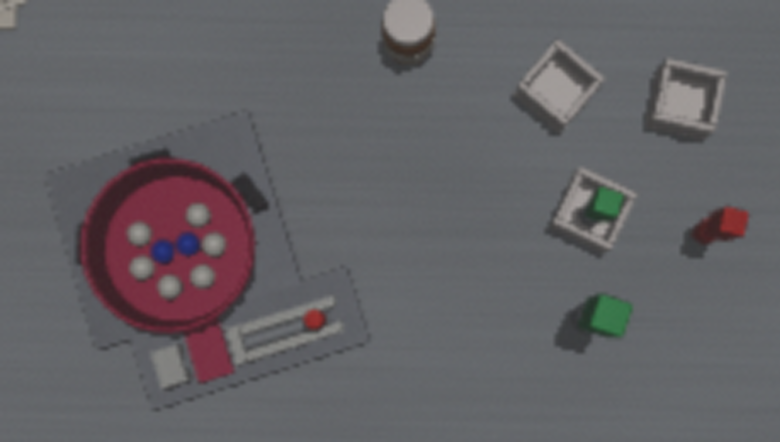

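View pics/s1.png

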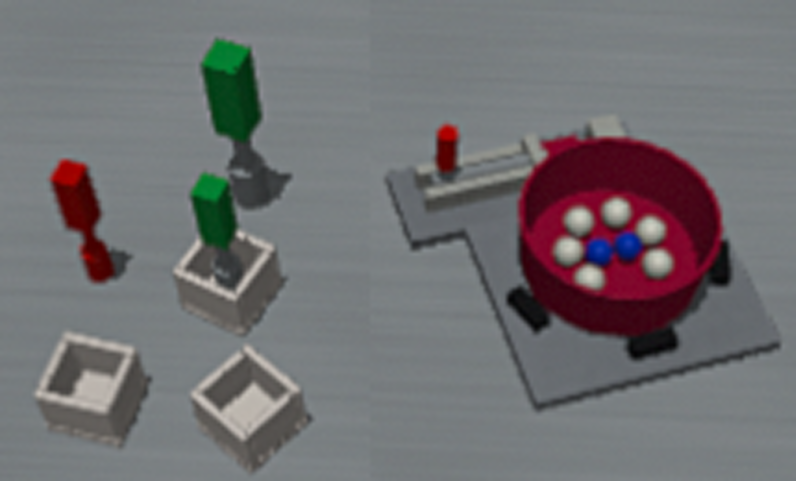

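Run:
```python
from h import *
t=pickle.load(open('top.pkl','rb'));s=pickle.load(open('scene.pkl','rb'))
C=lambda x,y:(200+(x+.5)/3.4-.5,130+(y+.5)/3.4-.5)
S=lambda x,y:((195 if x<370 else 225)+(x+.5)/3.7-.5,140+(y+.5)/3.7-.5)
def p(n,a,f=t):
    for uv,z in a: print(n,ray(f,[uv],z).round(1)[0])
p('plate TL(95,90)',[(C(47,172),12)]);p('TR(95,?)',[(C(248,111),12)]);p('BR(-122,-130)',[(C(368,340),12)]);p('R2',[(C(348,266),12)]);p('BL',[(C(155,410),12)])
p('scene (95,90)',[(S(779,345),12)],s);p('sc (95,-)',[(S(540,407),12)],s);p('sc -122,-130',[(S(388,176),12)],s)
print('cam',-t['R'].T@t['t'],-s['R'].T@s['t'])
# rim outline circle fit
def rim(f,box):
    hsv=cv2.cvtColor(f['img'],cv2.COLOR_RGB2HSV);m=cv2.inRange(hsv,(160,100,30),(180,255,255))
    mm=np.zeros_like(m);x0,y0,x1,y1=box;mm[y0:y1,x0:x1]=m[y0:y1,x0:x1]
    c=max(cv2.findContours(mm,cv2.RETR_EXTERNAL,cv2.CHAIN_APPROX_NONE)[0],key=cv2.contourArea).reshape(-1,2)
    return ray(f,c,67)[:,:2]
from scipy.optimize import least_squares
for f,b in((t,(220,170,290,229)),(s,(360,170,425,235))):
    P=rim(f,b)
    r=least_squares(lambda q:np.hypot(*(P-q[:2]).T)-70,[595,190],loss='soft_l1',f_scale=1.5);print('rim',r.x,np.median(abs(r.fun)))
p('stand rim corners z45',[(C(583,168),45),(C(636,188),45),(C(605,250),45),(C(552,228),45)])
p('stand sc z45',[(S(178,272),45),(S(232,232),45),(S(284,270),45),(S(226,308),45)],s)
p('grip top corners z121',[(C(600,186),121),(C(624,194),121),(C(615,219),121),(C(592,210),121)])
p('grip sc z121',[(S(192,183),121),(S(209,174),121),(S(231,183),121),(S(214,191),121)],s)
p('knobtop scene',[(S(448,129),80)],s)
p('big green top',[(C(610,315),115)])
p('vial',[(C(408,20),85)]);p('stands',[(C(560,84),45),(C(687,98),45)])
```

```text
plate TL(95,90) [663.1 305.9  12. ]
TR(95,?) [718.3 138.4  12. ]
BR(-122,-130) [528.1  32.6  12. ]
R2 [589.3  50.8  12. ]
BL [466.7 207.6  12. ]
scene (95,90) [666.1 305.1  12. ]
sc (95,-) [722.5 140.8  12. ]
sc -122,-130 [531.5  32.8  12. ]
cam [ 526.18199407   -4.39860706 1182.99902245] [1243.57334056   49.52298498  887.42562356]
rim [599.55596669 191.9553853 ] 1.8532192075118985
rim [609.02380612 190.42639167] 4.9494410374964986
stand rim corners z45 [ 671.5 -140.5   45. ]
stand rim corners z45 [ 656.  -183.9   45. ]
stand rim corners z45 [ 604.8 -159.    45. ]
stand rim corners z45 [ 621.8 -115.8   45. ]
stand sc z45 [ 652.8 -180.3   45. ]
stand sc z45 [ 617.2 -148.5   45. ]
stand sc z45 [ 647.4 -108.5   45. ]
stand sc z45 [ 680.3 -143.3   45. ]
grip top corners z121 [ 648.3 -144.5  121. ]
grip top corners z121 [ 642.5 -162.8  121. ]
grip top corners z121 [ 623.3 -156.1  121. ]
grip top corners z121 [ 629.8 -138.6  121. ]
grip sc z121 [ 635.7 -162.2  121. ]
grip sc z121 [ 627.8 -152.4  121. ]
grip sc z121 [ 634.5 -137.   121. ]
grip sc z121 [ 641.6 -147.   121. ]
knobtop scene [542.7  74.1  80. ]
big green top [ 550.7 -153.7  115. ]
vial [782.1   4.5  85. ]
stands [ 740.5 -121.    45. ]
stands [ 731.1 -225.3   45. ]
```

The gap in the white ring is at the crop's (162,218), and the knob measures the same in both cameras. Cradle pose is about (602,192) with yaw 18.4°. The rod is at (636,-150) with its sides at -17.7°.

```bash
cat >> h.py <<'E'
def mv(c,tgt):  # commanded (x,y,z,yaw of tool y deg) -> target; prints shift mm in tool axes, turn
    a=np.radians(c[3]); yh=np.array([np.cos(a),np.sin(a)]); xh=np.array([-yh[1],yh[0]])
    d=np.array(tgt[:2])-c[:2]
    print('shift',(d@xh).round(2),(d@yh).round(2),round(c[2]-tgt[2],2),'turn',round(c[3]-tgt[3],2))
def fwd(c,sh,turn=0): # commanded after shift mm
    a=np.radians(c[3]); yh=np.array([np.cos(a),np.sin(a)]); xh=np.array([-yh[1],yh[0]])
    return tuple(np.r_[np.array(c[:2])+xh*sh[0]+yh*sh[1],c[2]-sh[2],c[3]-turn].round(2))
CR=(602,192,18.4)
def cr(x,y):
    a=np.radians(CR[2]);return (CR[0]+x*np.cos(a)-y*np.sin(a),CR[1]+x*np.sin(a)+y*np.cos(a))
E
python3 - <<'E'
from h import *
c=(168.557,575.842,229.635,73.68)
mv(c,(543,73.5,150,108.4))
t=pickle.load(open('top.pkl','rb'))
C=lambda x,y:(200+(x+.5)/3.4-.5,130+(y+.5)/3.4-.5)
W=ray(t,[C(*q) for q in[(139,233),(198,214),(214,244),(202,275),(169,287),(141,267),(163,251),(189,244)]],27)[:,:2]
a=np.radians(18.4);R=np.array([[np.cos(a),-np.sin(a)],[np.sin(a),np.cos(a)]])
print(((W-[602,192])@R).round(1))
E
```

```text
shift -500.51 -376.88 79.63 turn -34.72
[[ 19.6  26.7]
 [ 20.2 -24.4]
 [ -7.5 -30. ]
 [-29.2 -13.3]
 [-30.6  15.5]
 [ -7.9  32.9]
 [ -0.6  11.9]
 [ -1.4 -10.3]]
```

Call:
{"method": "send_rows", "body": {"plan": [[[-0.5,-0.377,0.08],-34.7],[[-0.5,-0.377,0.08],-34.7],[[-0.5,-0.377,0.08],-34.7],[[-0.5,-0.377,0.08],-34.7],[[-0.5,-0.377,0.08],-34.7],[[-0.5,-0.377,0.08],-34.7],[[-0.5,-0.377,0.08],-34.7],[[-0.5,-0.377,0.08],-34.7],[[-0.5,-0.377,0.08],-34.7],[[-0.5,-0.377,0.08],-34.7],[[-0.5,-0.377,0.08],-34.7],[[-0.5,-0.377,0.08],-34.7]], "grip": 0.045}}

```text
time: 1.6
position: [542.2, 73.1, 149.0]
tool_rot: [-0.001, -0.159, 0.987, 0.0]
force: [-1.7, 0.7, -0.7]
width: 44.9
grip_force: 0.0
```

Run:
```python
from workcell import manip
from h import *
c=fwd((168.557,575.842,229.635,73.68),(-500,-377,80),-34.7);print(c)
s=manip.sense();print(s['position'],s['tool_rot'],s['force'],s['width'],s['time'])
mv(c,(543,73.5,62,108.4))
```

```text
(np.float64(542.47), np.float64(73.53), np.float64(149.64), np.float64(108.38))
[542.23181582  73.05620977 148.98394975] [-7.35405347e-04 -1.58755886e-01  9.87317563e-01  2.38812923e-04] [-1.65625856  0.67272259 -0.65214913] 44.88397088983546 1.6
shift -0.49 -0.2 87.64 turn -0.02
```

Call:
{"method": "send_rows", "body": {"plan": [[[-0.0005,0,0.05],0],[[-0.0005,0,0.087],0],[[-0.0005,0,0.087],0],[[-0.0005,0,0.087],0]]}}

```text
time: 2.1
position: [543.5, 74.9, 64.4]
tool_rot: [0.001, -0.16, 0.987, -0.0]
force: [0.6, -0.3, 0.1]
width: 44.8
grip_force: 0.0
```

Call:
{"method": "send_rows", "body": {"plan": [[[0,0,0],0],[[0,0,0],0],[[0,0,0],0],[[0,0,0],0],[[0,0,0],0]], "grip": 0.008, "force": 12}}

```text
time: 2.72
position: [543.3, 73.6, 63.2]
tool_rot: [0.0, -0.16, 0.987, -0.0]
force: [-0.9, -0.7, 3.8]
width: 15.6
grip_force: 12.0
```

Call:
{"method": "send_rows", "body": {"plan": [[[0,0.012,0],0],[[0,0.025,0],0],[[0,0.036,0],0],[[0,0.046,0],0],[[0,0.05,0],0],[[0,0.05,0],0],[[0,0.05,0],0]]}}

```text
time: 3.6
position: [527.5, 120.3, 63.1]
tool_rot: [0.0, -0.16, 0.987, -0.001]
force: [-0.2, -6.2, 6.2]
width: 15.4
grip_force: 12.0
```

Call:
{"method": "send_rows", "body": {"plan": [[[0,0.002,0],0],[[0,0.002,0],0],[[0,0.002,0],0]]}}

```text
time: 3.98
position: [527.5, 120.5, 63.1]
tool_rot: [0.0, -0.159, 0.987, -0.002]
force: [2.4, -15.5, 5.0]
width: 15.8
grip_force: 12.0
```

Call:
{"method": "send_rows", "body": {"plan": [[[0,0,0],0],[[0,0,0],0],[[0,0,0],0]], "grip": 0.035}}

```text
time: 4.35
position: [526.1, 123.5, 62.3]
tool_rot: [-0.0, -0.16, 0.987, 0.0]
force: [0.1, 0.0, -0.4]
width: 34.5
grip_force: 0.0
```

Call:
{"method": "send_rows", "body": {"plan": [[[0,0,-0.04],0],[[0,0,-0.09],0],[[0,0,-0.12],0],[[0,0,-0.12],0]]}}

```text
time: 4.85
position: [528.4, 123.7, 185.8]
tool_rot: [0.003, -0.16, 0.987, 0.0]
force: [-0.6, 0.0, 0.0]
width: 34.9
grip_force: 0.0
```

Run:
```python
from workcell import manip
from h import *
c=fwd((542.47,73.53,149.64,108.38),(-.5,52,87-120));print(c)
f=manip.grab_frame('scene');crop(f,200,130,450,280,3.2,'pics/s2.png')
s=manip.sense();print(s['position'],s['force'],s['time'])
mv(c,(636,-150,185,72.4))
```

```text
(np.float64(526.55), np.float64(123.03), np.float64(182.64), np.float64(108.38))
[527.13329585 123.46193297 183.37609573] [-0.4457123   0.04220945 -0.49998944] 4.9
shift -17.78 -293.61 -2.36 turn 35.98
```

View pics/s2.png

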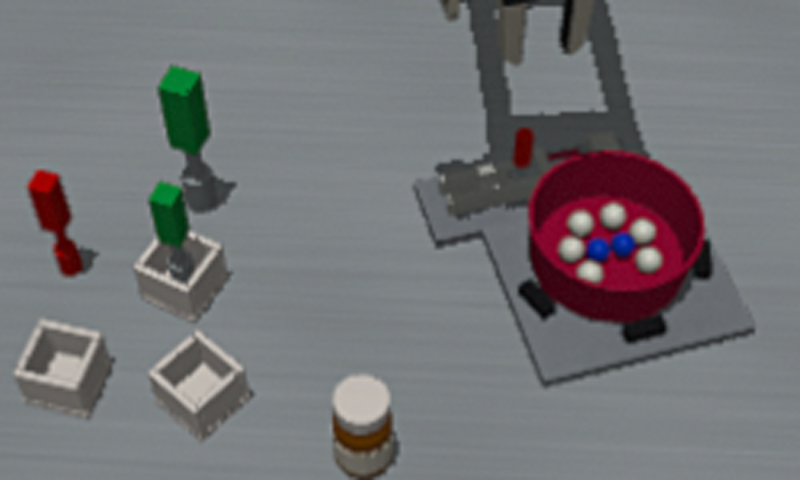

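The bolt is home, with the red knob now by the strap at (523,147). The beads and rods are undisturbed.

Call:
{"method": "send_rows", "body": {"plan": [[[-0.018,-0.294,-0.017],36],[[-0.018,-0.294,-0.017],36],[[-0.018,-0.294,-0.017],36],[[-0.018,-0.294,-0.017],36],[[-0.018,-0.294,-0.017],36],[[-0.018,-0.294,-0.017],36],[[-0.018,-0.294,-0.017],36],[[-0.018,-0.294,-0.017],36]], "grip": 0.05}}

```text
time: 5.9
position: [635.8, -148.6, 198.7]
tool_rot: [-0.001, 0.152, 0.988, 0.0]
force: [-0.2, 0.5, -0.1]
width: 49.9
grip_force: 0.0
```

Run:
```python
from workcell import manip
from h import *
c=fwd((526.55,123.03,182.64,108.38),(-18,-294,-17),36);print(c)
s=manip.sense();print(s['position'],s['force'],s['time'],s['tool_rot'])
mv(c,(636,-150,95,72.4))
```

```text
(np.float64(636.34), np.float64(-150.3), np.float64(199.64), np.float64(72.38))
[ 635.77869203 -148.62889657  198.70179393] [-0.1816227   0.49706684 -0.05020388] 5.9 [-7.71132710e-04  1.52351323e-01  9.88326064e-01  2.67166519e-04]
shift 0.41 0.18 104.64 turn -0.02
```

Call:
{"method": "send_rows", "body": {"plan": [[[0,0,0.05],0],[[0,0,0.09],0],[[0,0,0.105],0],[[0,0,0.105],0],[[0,0,0.105],0]]}}

```text
time: 6.52
position: [637.8, -150.4, 97.1]
tool_rot: [0.002, 0.153, 0.988, -0.0]
force: [0.0, -0.2, 1.0]
width: 49.9
grip_force: 0.0
```

Call:
{"method": "send_rows", "body": {"plan": [[[0,0,0],0],[[0,0,0],0],[[0,0,0],0],[[0,0,0],0],[[0,0,0],0],[[0,0,0],0]], "grip": 0.01, "force": 45}}

```text
time: 7.28
position: [636.5, -150.4, 94.9]
tool_rot: [0.0, 0.153, 0.988, -0.0]
force: [-0.3, -0.4, 1.5]
width: 19.9
grip_force: 45.0
```

Call:
{"method": "send_rows", "body": {"plan": [[[0,0,-0.03],0],[[0,0,-0.07],0],[[0,0,-0.1],0],[[0,0,-0.1],0]]}}

```text
time: 7.78
position: [638.0, -150.8, 197.6]
tool_rot: [0.003, 0.153, 0.988, -0.0]
force: [-0.2, -1.0, -1.0]
width: 19.8
grip_force: 45.0
```

Run:
```python
from workcell import manip
from h import *
c=(636.34,-150.3,194.64,72.38)
s=manip.sense();print(s['position'],s['force'],s['width'],s['time'])
print(cr(32,0));mv(c,(*cr(32,0),194.64,72.38))
```

```text
[ 638.02531768 -150.78719925  197.61463973] [-0.16060157 -0.99544335 -0.98252173] 19.847610681427536 7.775
(np.float64(632.3640323726239), np.float64(202.1007691823073))
shift 110.46 334.66 0.0 turn 0.0
```

Call:
{"method": "send_rows", "body": {"plan": [[[0.018,0.055,0],0],[[0.037,0.11,0],0],[[0.055,0.165,0],0],[[0.073,0.22,0],0],[[0.09,0.275,0],0],[[0.105,0.32,0],0],[[0.11,0.335,0],0],[[0.11,0.335,0],0],[[0.11,0.335,0],0],[[0.11,0.335,0],0]]}}

```text
time: 9.02
position: [633.2, 200.6, 194.5]
tool_rot: [-0.0, 0.154, 0.988, -0.0]
force: [0.0, 0.1, -1.3]
width: 19.8
grip_force: 45.0
```

Run:
```python
from workcell import manip
from h import *
c=fwd((636.34,-150.3,194.64,72.38),(110,335,0));print(c)
s=manip.sense();print(s['position'],s['force'],s['width'],s['time'])
f=manip.grab_frame('scene');pickle.dump(f,open('sc3.pkl','wb'));crop(f,330,90,450,240,4,'pics/s3.png')
# predicted foot underside centre, image px in crop
b=c[2]-89
for z in(b,b+30,b+60):print(((proj(f,[c[0],c[1],z])+.5-[330,90])*4).round(1))
print('entry on floor',((proj(f,[[*cr(32,0),17],[*cr(20,25),27],[*cr(20,-25),27]])+.5-[330,90])*4).round(1))
```

```text
(np.float64(632.91), np.float64(202.28), np.float64(194.64), np.float64(72.38))
[633.20755456 200.5983999  194.49318503] [ 0.01441184  0.06175998 -1.3297689 ] 19.773193482477627 9.025
[[279.  434.7]]
[[286.6 403.3]]
[[294.5 370.2]]
entry on floor [[258.3 518.6]
 [289.8 486.3]
 [216.9 503.4]]
```

View pics/s3.png

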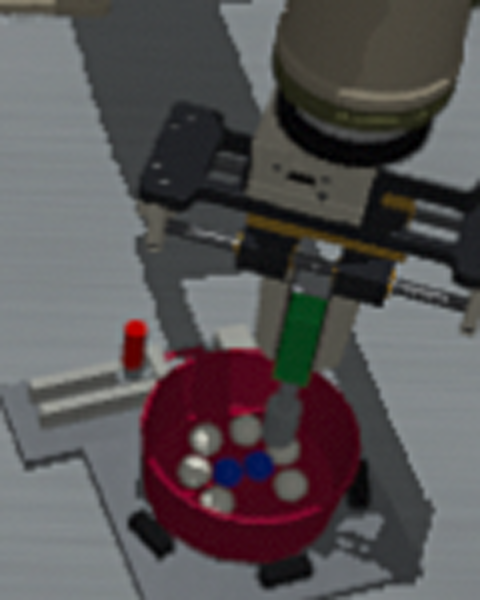

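The foot hangs at (279,440), as predicted. The gap beads at (290,485) and (216,500) also match the prediction, so I'm lowering.

Call:
{"method": "send_rows", "body": {"plan": [[[0,0,0.03],0],[[0,0,0.05],0],[[0,0,0.06],0],[[0,0,0.068],0],[[0,0,0.076],0],[[0,0,0.083],0],[[0,0,0.083],0],[[0,0,0.083],0]]}}

```text
time: 10.07
position: [633.1, 202.4, 112.0]
tool_rot: [0.0, 0.153, 0.988, 0.0]
force: [0.3, -1.0, -1.1]
width: 19.7
grip_force: 45.0
```

Run:
```python
from workcell import manip
from h import *
s=manip.sense();print(s['position'],s['force'],s['width'],s['time'])
# circle r=24 about centre, start at +x (r 32) ; shifts in tool axes
c=(632.91,202.28,111.64,72.38)
for k in range(0,33):
    th=np.radians(22.5*k); r=32-8*min(1,k/4)
    a=np.radians(c[3]);yh=np.array([np.cos(a),np.sin(a)]);xh=np.array([-yh[1],yh[0]])
    d=np.array(cr(r*np.cos(th),r*np.sin(th)))-c[:2]
    if k<=20: print(k,(d@xh).round(1),(d@yh).round(1))
d=np.array(cr(0,0))-c[:2];print('centre',d@xh,d@yh)
```

```text
[633.13232365 202.40910457 112.0069645 ] [ 0.34634313 -1.00944903 -1.05379133] 19.71025630570051 10.075
0 0.5 -0.3
1 10.7 6.4
2 22.0 8.5
3 32.4 6.1
4 40.5 0.3
5 46.8 -6.6
6 50.1 -15.4
7 49.7 -24.8
8 45.8 -33.3
9 38.9 -39.6
10 30.1 -42.9
11 20.7 -42.5
12 12.2 -38.6
13 5.9 -31.7
14 2.6 -22.9
15 3.0 -13.5
16 6.9 -5.0
17 13.8 1.3
18 22.6 4.6
19 32.0 4.2
20 40.5 0.3
centre 26.348076574735444 -19.154251768520624
```

Call:
{"method": "send_rows", "body": {"plan": [[[0.0107,0.0064,0],0],[[0.022,0.0085,0],0],[[0.0324,0.0061,0],0],[[0.0405,0.0003,0],0],[[0.0468,-0.0066,0],0],[[0.0501,-0.0154,0],0],[[0.0497,-0.0248,0],0],[[0.0458,-0.0333,0],0],[[0.0389,-0.0396,0],0],[[0.0301,-0.0429,0],0],[[0.0207,-0.0425,0],0],[[0.0122,-0.0386,0],0]]}}

```text
time: 11.58
position: [610.5, 169.0, 111.6]
tool_rot: [0.0, 0.153, 0.988, 0.0]
force: [-0.6, 0.3, -1.1]
width: 19.9
grip_force: 45.0
```

Call:
{"method": "send_rows", "body": {"plan": [[[-0.0063,0.0069,0],0],[[-0.0096,0.0157,0],0],[[-0.0092,0.0251,0],0],[[-0.0053,0.0336,0],0],[[0.0016,0.0399,0],0],[[0.0104,0.0432,0],0],[[0.0198,0.0428,0],0],[[0.0283,0.0389,0],0],[[0.0346,0.032,0],0],[[0.0379,0.0232,0],0],[[0.0375,0.0138,0],0],[[0.0336,0.0053,0],0]]}}

```text
time: 13.08
position: [579.2, 183.5, 111.7]
tool_rot: [0.0, 0.153, 0.988, -0.0]
force: [0.2, 1.2, -1.9]
width: 19.7
grip_force: 45.0
```

Call:
{"method": "send_rows", "body": {"plan": [[[-0.0069,-0.0063,0],0],[[-0.0157,-0.0096,0],0],[[-0.0251,-0.0092,0],0],[[-0.0336,-0.0053,0],0],[[-0.0399,0.0016,0],0],[[-0.0432,0.0104,0],0],[[-0.0428,0.0198,0],0],[[-0.0389,0.0283,0],0],[[-0.0389,0.0283,0],0],[[-0.0389,0.0283,0],0]]}}

```text
time: 14.32
position: [624.6, 199.7, 111.6]
tool_rot: [-0.0, 0.153, 0.988, -0.0]
force: [0.6, -1.0, -0.5]
width: 20.2
grip_force: 45.0
```

Run:
```python
from workcell import manip
from h import *
s=manip.sense();print(s['position'],s['force'],s['width'],s['time'])
f=manip.grab_frame('scene');pickle.dump(f,open('sc4.pkl','wb'));t=manip.grab_frame('top')
a=cv2.resize(f['img'][150:250,350:440],None,fx=4,fy=4,interpolation=cv2.INTER_CUBIC)
b=cv2.resize(t['img'][160:260,205:300],None,fx=4,fy=4,interpolation=cv2.INTER_CUBIC)
cv2.imwrite('pics/s4.png',np.hstack([a,b])[:,:,::-1])
def blues(f,box):
    h=cv2.cvtColor(f['img'],cv2.COLOR_RGB2HSV);m=cv2.inRange(h,(100,120,40),(130,255,255));x0,y0,x1,y1=box
    n,l,st,c=cv2.connectedComponentsWithStats(m[y0:y1,x0:x1])
    for i in range(1,n):
        if st[i,4]>4: p=ray(f,c[i]+[x0,y0],27)[0,:2];A=np.radians(18.4);d=p-[602,192];print(st[i,4],(d[0]*np.cos(A)+d[1]*np.sin(A)).round(1),(-d[0]*np.sin(A)+d[1]*np.cos(A)).round(1))
blues(f,(350,160,430,240));print('top');blues(t,(210,170,290,240))
```

```text
[624.57139008 199.73554424 111.632523  ] [ 0.58114717 -1.01341933 -0.48848517] 20.226948771544073 14.325
29 -17.8 -41.6
20 32.9 28.8
top
```

View pics/s4.png

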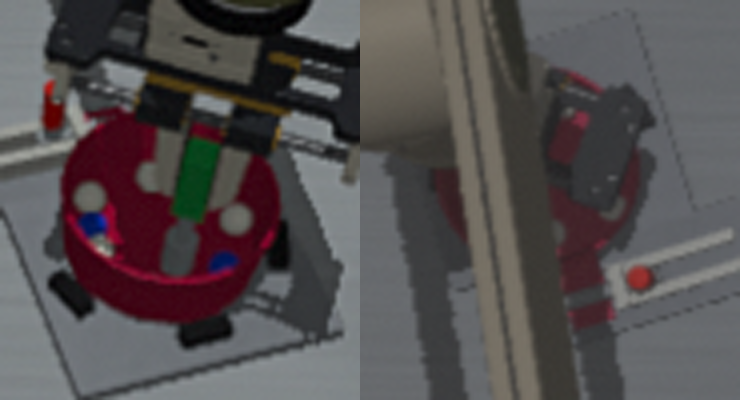

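The blue beads lie on opposite sides of the bowl, at crop (93,222) and (223,262), about 87 mm apart. Two full circles are done, so I'm lifting the rod out and taking it back.

Call:
{"method": "send_rows", "body": {"plan": [[[0,0,-0.015],0],[[0,0,-0.04],0],[[0,0,-0.07],0],[[0,0,-0.085],0],[[0,0,-0.085],0]]}}

```text
time: 15.05
position: [625.9, 199.7, 198.8]
tool_rot: [0.002, 0.153, 0.988, 0.001]
force: [0.0, -1.2, -1.5]
width: 19.9
grip_force: 45.0
```

Run:
```python
from workcell import manip
from h import *
c=fwd((632.91,202.28,111.64,72.38),(6.9,-5,-85));print(c)
s=manip.sense();print(s['position'],s['force'],s['width'],s['time'])
mv(c,(636.34,-150.3,194.64,72.38))
```

```text
(np.float64(624.82), np.float64(199.6), np.float64(196.64), np.float64(72.38))
[625.88767768 199.7372889  198.76488852] [ 0.04766049 -1.16477987 -1.45774617] 19.881506101810068 15.05
shift -116.9 -330.0 2.0 turn 0.0
```

Call:
{"method": "send_rows", "body": {"plan": [[[-0.019,-0.055,0],0],[[-0.039,-0.11,0],0],[[-0.058,-0.165,0],0],[[-0.078,-0.22,0],0],[[-0.097,-0.275,0.001],0],[[-0.11,-0.315,0.002],0],[[-0.117,-0.33,0.002],0],[[-0.117,-0.33,0.002],0],[[-0.117,-0.33,0.002],0],[[-0.117,-0.33,0.002],0]]}}

```text
time: 16.3
position: [636.6, -148.6, 194.6]
tool_rot: [-0.0, 0.152, 0.988, 0.0]
force: [0.7, 0.6, -1.1]
width: 19.7
grip_force: 45.0
```

Run:
```python
from workcell import manip
from h import *
s=manip.sense();print(s['position'],s['force'],s['width'],s['time'])
f=manip.grab_frame('scene');crop(f,200,110,440,250,3.3,'pics/s5.png')
for z in(105,165):print(((proj(f,[636.3,-150.3,z])+.5-[200,110])*3.3).round(1))
```

```text
[ 636.63999363 -148.58552984  194.62553459] [ 0.69137768  0.55584426 -1.14526613] 19.714227924675853 16.3
[[174.4 277.6]]
[[162.8 224.3]]
```

View pics/s5.png

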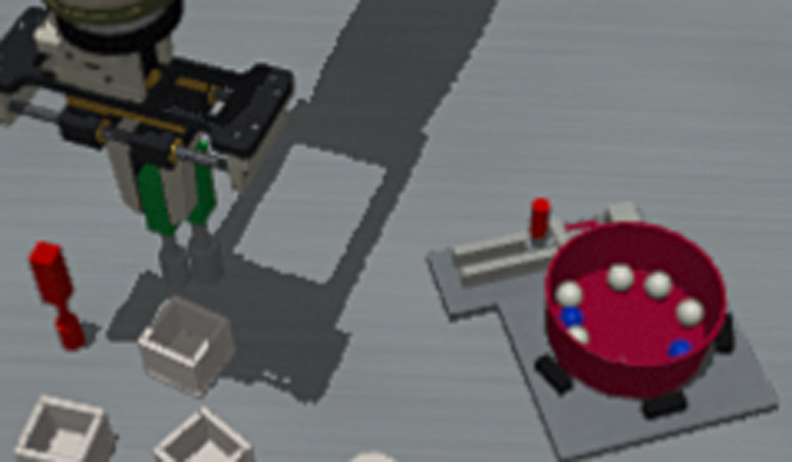

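The rod hangs straight above the stand with its foot at (174,278), as predicted. The beads are in the bowl, one white hidden by the near wall.

Call:
{"method": "send_rows", "body": {"plan": [[[0,0,0.04],0],[[0,0,0.065],0],[[0,0,0.08],0],[[0,0,0.09],0],[[0,0,0.096],0],[[0,0,0.099],0],[[0,0,0.099],0],[[0,0,0.099],0]]}}

```text
time: 17.35
position: [636.8, -150.5, 96.3]
tool_rot: [0.0, 0.153, 0.988, -0.0]
force: [0.5, -0.5, -2.4]
width: 20.0
grip_force: 45.0
```

Call:
{"method": "send_rows", "body": {"plan": [[[0,0,0.001],0],[[0,0,0.001],0],[[0,0,0.001],0]]}}

```text
time: 17.73
position: [636.6, -150.4, 94.9]
tool_rot: [0.0, 0.153, 0.988, -0.0]
force: [0.6, -0.2, 0.5]
width: 19.8
grip_force: 45.0
```

Same height as at the grasp, so I'm releasing gently and then retreating.

Call:
{"method": "send_rows", "body": {"plan": [[[0,0,0],0],[[0,0,0],0],[[0,0,0],0],[[0,0,0],0]], "grip": 0.05}}

```text
time: 18.23
position: [636.5, -150.3, 94.6]
tool_rot: [0.0, 0.153, 0.988, -0.0]
force: [0.3, -0.3, 0.7]
width: 49.3
grip_force: 0.0
```

Call:
{"method": "send_rows", "body": {"plan": [[[0,0,-0.03],0],[[0,0,-0.08],0],[[0,0,-0.13],0],[[0,0,-0.16],0],[[0,0,-0.16],0]]}}

```text
time: 18.85
position: [638.1, -150.8, 258.7]
tool_rot: [0.003, 0.153, 0.988, -0.001]
force: [0.2, 0.1, -1.2]
width: 50.0
grip_force: 0.0
```

Call:
{"method": "send_rows", "body": {"plan": [[[0.15,0,0],0],[[0.15,0,0],0],[[0.15,0,0],0],[[0.15,0,0],0],[[0.15,0,0],0],[[0.15,0,0],0]]}}

```text
time: 19.6
position: [494.2, -105.2, 254.2]
tool_rot: [-0.0, 0.153, 0.988, 0.0]
force: [0.5, -0.1, -0.1]
width: 50.1
grip_force: 0.0
```

Run:
```python
from workcell import manip
from h import *
s=manip.sense();print(s['position'],s['force'],s['width'],s['time'])
f=manip.grab_frame('scene');t=manip.grab_frame('top')
a=cv2.resize(f['img'][130:290,120:440],None,fx=2.4,fy=2.4,interpolation=cv2.INTER_CUBIC)
b=cv2.resize(t['img'][150:250,200:520],None,fx=2.4,fy=2.4,interpolation=cv2.INTER_CUBIC)
cv2.imwrite('pics/s6.png',cv2.resize(np.vstack([a,b])[:,:,::-1],None,fx=.95,fy=.95))
```

```text
[ 494.15342421 -105.19482284  254.15353505] [ 0.50257439 -0.13500684 -0.14239905] 50.112210415242814 19.6
```

View pics/s6.png

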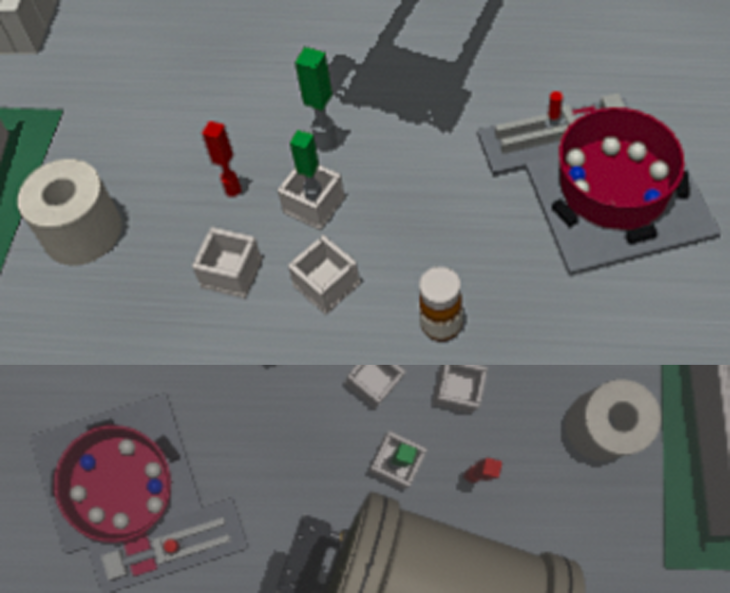

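The rod stands upright in its stand and the knob is at home. All eight beads are in the bowl, with the blues at (88,463) and (155,486) well apart.

```bash
python3 -c "
from workcell import manip
print(manip.hand_in())"
```

```text
the job is handed in; nothing more can be done
None
```

The job is handed in, with no verdict returned: the bolt is home, two full circles are stirred, the blue beads are about 87 mm apart (centre to centre), all eight beads are in the bowl, and the rod is back upright in its stand.

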